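# Hold the tea strainer ready over the tall glass

### The job

The tea is about to be poured, so lift the tea strainer out of its ceramic drip bowl, carry it clear of the teapot and glasses, and hold it ready over the taller frosted glass: level, centred over the mouth, with the underside of its basket about one and a half centimetres above the rim. Touch neither the teapot nor either glass at any time, and leave everything else standing where it is. Finish with the strainer still held there in the gripper, motionless; it is not set down.

Things in the scene. Friction and masses are not known exactly. Their poses are not given: they have to be found in the camera images.
- strainer: Tea strainer, about 100 g, mass mostly in the basket: perforated steel basket, 62 mm across the top, 38 mm across the flat underside, 30 mm deep, with a flat rim ring 96 mm across; short lug on the +x side to 62 mm; level wooden handle along its own -x, x -65 to -137 mm, y 0, 12 mm wide, 10 mm thick, centre line 43 mm above the origin. Origin: centre of the basket's underside, z up.
- strainer_handle (a point): Point on the centre line of the strainer's wooden handle, 100 mm from the basket's axis (strainer frame: x -100, y 0, z 43 mm), a good place to grip across. At the start the handle is level, about 66 mm above the bench, and points roughly towards the robot.
- tall_glass: The taller frosted drinking glass, loose on the tray: 125 mm high, 68 mm across at the rim, wall 3 mm, slightly tapered. Origin: centre of its underside.
- tall_glass_rim (a point): Centre of the tall glass's mouth, in the plane of its rim, 125 mm above its underside.
- short_glass: The shorter frosted glass (a bystander), loose on the tray: 78 mm high, 76 mm across at the rim. Origin: centre of its underside.
- drip_bowl: White ceramic bowl in which the strainer rests, loose on the tray: 50 mm high, 92 mm across at the rim, wall 4 mm. The strainer's rim ring lies loosely on the bowl's rim (it can shift about 10 mm sideways), its basket hanging inside with its origin 20 mm above the bowl's. Origin: centre of its underside.
- teapot: White ceramic teapot with its lid on, loose on the warming plate, standing between the drip bowl and the tall glass: 112 mm high to the top of the lid knob (which is about 146 mm above the bench), body 126 mm across, spout reaching 115 mm from the axis towards its own +x and handle 106 mm towards -x. Origin: centre of its underside.
- warming_plate: Electric warming plate, fixed on the tray: 165 x 165 mm, 31 mm high, toggle switch on its front (-x) side. Origin: centre of its underside.
- silicone_lid: Grey round silicone lid lying flat on the tray (a bystander): 94 mm across, 5 mm thick, with a knob to 20 mm. Origin: centre of its underside.
- tray: Stainless tray, fixed on the stone bench: 420 mm (x) by 540 mm (y), floor 3 mm thick, raised edges 25 mm high, a carrying handle 40 mm high along the outside of each short end. Origin: centre of its underside, on the bench.

How it is judged:
On the way:
1. the strainer is lifted clear of its drip bowl in the gripper (z of strainer in the frame of drip_bowl above 0.055 m and contact force between strainer and drip_bowl below 0.05 N and contact force between strainer and the fingers above 1 N), for 0.2 s.
At the end, for the whole second after the job is handed in: Strainer held by the fingers, touching nothing else, still; its basket's underside 5 to 25 mm above the tall glass's rim, within 12 mm of the mouth's centre, tilted under 0.17 rad; tall glass upright; teapot, glasses, drip bowl and lid within 15 mm of where they began (horizontal distance between strainer and tall_glass_rim below 0.012 m and z of strainer in the frame of tall_glass_rim between 0.005 and 0.025 m and angle between strainer's own z axis and vertical below 0.17 rad and angle between tall_glass's own z axis and vertical below 0.05 rad and linear speed of strainer below 0.01 m/s and contact force between strainer and the fingers above 1 N and contact force between strainer and teapot below 0.05 N and contact force between strainer and tall_glass below 0.05 N and contact force between strainer and short_glass below 0.05 N and contact force between strainer and drip_bowl below 0.05 N and contact force between strainer and silicone_lid below 0.05 N and contact force between strainer and warming_plate below 0.05 N and contact force between strainer and tray below 0.05 N and distance of each of teapot, tall_glass, short_glass, drip_bowl, silicone_lid from where it was at the start of the episode below 0.015 m); the arm keeps its last pose, push and grip.
It fails at once if the teapot is touched by the strainer, the gripper or the arm (over 0.3 N) (contact force between teapot and strainer above 0.3 N or contact force between teapot and the fingers above 0.3 N or contact force between teapot and the arm above 0.3 N).
It fails at once if the tall glass is touched by the strainer, the gripper or the arm (over 0.3 N) (contact force between tall_glass and strainer above 0.3 N or contact force between tall_glass and the fingers above 0.3 N or contact force between tall_glass and the arm above 0.3 N).
It fails at once if the short glass is touched by the strainer, the gripper or the arm (over 0.3 N) (contact force between short_glass and strainer above 0.3 N or contact force between short_glass and the fingers above 0.3 N or contact force between short_glass and the arm above 0.3 N).
It fails at once if the drip bowl or the silicone lid is moved by more than 15 mm (distance of any of drip_bowl, silicone_lid from where it was at the start of the episode above 0.015 m).
It also fails if it takes over 42 s, if anything falls off the work surface, if the arm or the gripper's body presses on something with over 40 N, if the wrist force passes 120 N, or if a joint passes its speed limit or range.

### The arm

A 6-joint arm with a two-finger parallel gripper is mounted at the origin on the work surface. World frame = base frame: x ahead of the robot, y to its left, z up, the work surface at z = 0. Lengths are in m, angles in rad, forces in N, time in s.
With the tool pointing down it reaches from about 0.275 to 0.75 m from the base axis. Payload 10.2 kg.
Tool frame: the origin (TCP) lies at the centre of the arm's flange, where the gripper is bolted on; the fingertips stand env.tip_extent ahead of it and the grasp point (between the pads) lies 155 mm ahead of it (env.tip_extent is the distance from the TCP to the fingertips, in m); z points along the fingers, y is the line along which they close (so a half turn about z gives the same grasp; the last joint's range is limited). The gripper opens to 85 mm and grips with 20 to 120 N. Pads are 22 mm wide; open, the fingers measure 114 mm over their backs; the gripper's body (76 mm by 85 mm) begins 54 mm behind the grasp point. The pads swing forward as they close: fully open they stand 13 mm farther back than shut.
Start: joints at [-1.42, 0.313, 1.498, -0, 1.331, -0.223], TCP at [0.192, -0.489, 0.405] pointing down, gripper open.
Joint ranges: [-2.94, 2.94], [-0.97, 2.17], [0.19, 2.56], [-1.23, 4.37], [0.02, 3.11], [-2.88, 2.88]. Speed limits (rad/s): [2.39, 2.39, 3.01, 3.14, 3.14, 3.14].

### API

Orientations are given as a unit quaternion [x, y, z, w].
In Python, from bench import env, vision, job, finder, monitor gives the robot as it stands. Calls block until the motion is done:
- env.reach(position, orientation): joint-space move of the TCP to a pose.
- env.movel(position, velocity=0.15, frame=None, guard=None): straight line of the TCP; frame=None keeps the orientation; velocity is the mean speed in m/s. With guard (N) it stops when the force on the tool has changed by that much, and returns True; else False.
- env.set_joints(angles): joint-space move.
- env.release() and env.close_gripper(effort=None): open the fingers fully, or close them until they stop; effort is the grip in N (None keeps the last).
- env.hold(seconds).
- env.ik(position, orientation): joint angles nearest the present ones, or None.
- vision.grab_frame(name): name is "side" or "top"; returns a dict with "frame" (384x512x3 uint8, red, green, blue), "range_z" (384x512 float32, m along the optical axis (not along the pixel's ray), 0 where there is no reading), "mtx" (3x3 intrinsics, pixels), "k1" (the pictures are not rectified: a ray, as slopes to the right and down, at radius r is drawn at 1 + k1 r^2 times it, then the intrinsics apply), "view" (4x4, takes a point from world to camera coordinates). Camera axes: x right, y down, z forward; pixel columns grow to the right and rows downward; lengths in m; the calibration is good to about 2 mm. A picture is of the moment at which its call begins.
A pose or a line that the arm cannot do raises env.MotionError and nothing moves.
- job.hand_in(): hands the job in; it is judged then, once.
Trained networks look in the newest picture that a camera, given by its name, has taken for a name from the list of things; names that differ only in an ending like _2 or _b are one class to them, and where a whole thing is asked for, a point or a joint stands for the part that bears it (a point fixed in the world has none). Each returns a list of dicts, best first, with "p" (0 to 1); they miss things now and then, are a little off and sometimes report something else, mostly with a low value. They report only what shows in the picture. A call takes as long as a camera call.
- finder.masks_of(camera, query): "pixels" (384x512 bool, what is visible of it) and "location" ([row, column] in pixels, amid what is visible of it).
- finder.mark_of(camera, query): "location" ([row, column] in pixels: a listed point, or the origin of a listed thing).
Readings, each from a call of its own:
- monitor.get_clock(): time.
- monitor.get_joints(): joint angles.
- monitor.get_qvel(): joint speeds.
- monitor.get_joint_efforts(): joint torques, N m.
- monitor.get_position(): TCP position.
- monitor.get_ee_rot(): TCP orientation.
- monitor.get_contact_force(): force on the tool from outside, world axes, zero at the start.
- monitor.get_ft_torque(): the same for the moment, N m.
- monitor.get_finger_gap(): opening from 0.0 (shut) to 1.0 (fully open).
- monitor.get_gripper_force(): force on a finger pad.
Only numpy, scipy, OpenCV 4.12 (cv2) and the standard library are available. Lean on these libraries where they do the work, as an engineer would, in place of code of your own. Each camera call takes 0.05 s, during which the arm holds its last target. There are 200 camera calls.

## Working session

There is one attempt and no reset: what is moved stays moved. The work goes in short steps, each a Python script; the robot and the scene stay as the last script left them, time stands still between calls to the robot, and variables do not carry over. Pictures are saved under pics/ and viewed, at most 10 in all, crops included, and the job is handed in when it is done.

```bash
ls; mkdir -p pics
cat > h.py <<'E'
import numpy as np, cv2
from bench import env, vision, job, finder, monitor
def unproj(f,rc,z):
    """pixel [row,col] + depth along axis -> world"""
    K=f["mtx"];d=np.array([f["k1"],0,0,0],float)
    n=cv2.undistortPoints(np.array([[[rc[1],rc[0]]]],float),np.array(K,float),d)[0,0]
    return (np.linalg.inv(f["view"])@np.array([n[0]*z,n[1]*z,z,1]))[:3]
def ray(f,rc):
    c=unproj(f,rc,0.);d=unproj(f,rc,1.)-c;return c,d/np.linalg.norm(d)
def tri(r1,r2):
    A=sum(np.eye(3)-np.outer(d,d) for c,d in(r1,r2));b=sum((np.eye(3)-np.outer(d,d))@c for c,d in(r1,r2))
    p=np.linalg.solve(A,b);return p,[np.linalg.norm(np.cross(p-c,d)) for c,d in(r1,r2)]
def cloud(f,mask=None):
    z=f["range_z"];m=z>0
    if mask is not None:m=m&mask
    v,u=np.nonzero(m);n=cv2.undistortPoints(np.stack([u,v],1)[:,None].astype(float),np.array(f["mtx"],float),np.array([f["k1"],0,0,0],float))[:,0]
    zz=z[v,u];P=np.c_[n*zz[:,None],zz,np.ones(len(zz))]
    return (P@np.linalg.inv(f["view"]).T)[:,:3]
E
python3 - <<'E'
from h import *
np.set_printoptions(precision=4,suppress=True)
F={c:vision.grab_frame(c) for c in("top","side")}
for c,f in F.items():
    cv2.imwrite(f"pics/{c}0.png",f["frame"][...,::-1]); print(c,np.linalg.inv(f["view"])[:3,3],f["k1"])
for q in["strainer","strainer_handle","tall_glass","tall_glass_rim","short_glass","drip_bowl","teapot","silicone_lid","warming_plate"]:
    r={}
    for c in F:
        m=finder.mark_of(c,q)
        print(q,c,[(np.round(x["location"],1),round(x["p"],2)) for x in m[:2]])
        if m:r[c]=ray(F[c],m[0]["location"])
    if len(r)==2:print("   ",*tri(r["top"],r["side"]))
print(monitor.get_clock(),env.tip_extent)
E
```

```text
bench.py
pics
top [0.4717 0.027  0.9682] -0.03849811685250547
side [ 0.2673 -0.4195  0.6257] -0.039093497995438785
strainer top [(array([203.8, 351. ]), 0.73)]
strainer side [(array([293.3, 323.6]), 0.72)]
    [ 0.618  -0.1561  0.0233] [np.float64(0.0011869789451848523), np.float64(0.0011869789451847722)]
strainer_handle top [(array([248.1, 380.8]), 0.63)]
strainer_handle side [(array([331. , 305.6]), 0.89)]
    [ 0.5283 -0.2011  0.0622] [np.float64(0.001919464125497105), np.float64(0.0019194641254969894)]
tall_glass top [(array([227.4, 168.6]), 0.7)]
tall_glass side [(array([187.6, 188.2]), 0.71), (array([230.8, 254.6]), 0.53)]
    [0.5871 0.2095 0.0111] [np.float64(0.0038169262573962233), np.float64(0.00381692625739639)]
tall_glass_rim top [(array([217.9, 151.5]), 0.67)]
tall_glass_rim side [(array([139.4, 178.4]), 0.57)]
    [0.5888 0.2195 0.1259] [np.float64(0.0006768242726043217), np.float64(0.0006768242726043437)]
short_glass top [(array([142.2, 325. ]), 0.91)]
short_glass side []
drip_bowl top []
drip_bowl side [(array([301.2, 324. ]), 0.62)]
teapot top [(array([197. , 257.6]), 0.79)]
teapot side [(array([216.1, 259.6]), 0.82)]
    [0.6352 0.0299 0.0408] [np.float64(0.00024008545281769983), np.float64(0.00024008545281781364)]
silicone_lid top [(array([155.1, 152.4]), 0.73)]
silicone_lid side [(array([156.5, 238.6]), 0.85)]
    [ 0.7447  0.2485 -0.0082] [np.float64(0.004196120398759023), np.float64(0.004196120398759139)]
warming_plate top []
warming_plate side [(array([229.5, 255.4]), 0.86)]
1.0 0.1734
```

```bash
python3 - <<'E'
import cv2
cv2.imwrite("pics/both.png",cv2.vconcat([cv2.imread("pics/top0.png"),cv2.imread("pics/side0.png")])[:, :])
E
python3 - <<'E'
from h import *
np.set_printoptions(precision=4,suppress=True)
F={c:vision.grab_frame(c) for c in("top","side")}
for c in F:
  for q in["strainer_handle","tall_glass","teapot","short_glass"]:
    m=finder.masks_of(c,q)
    if not m: print(c,q,"none");continue
    P=cloud(F[c],m[0]["pixels"]); print(c,q,round(m[0]["p"],2),len(P),m[0]["pixels"].sum())
    if len(P)<10: continue
    print("  pct z",np.percentile(P[:,2],[2,50,98]),"x",np.percentile(P[:,0],[2,50,98]),"y",np.percentile(P[:,1],[2,50,98]))
E
```

```text
top strainer_handle 0.75 2298 2306
  pct z [0.0031 0.0548 0.0726] x [0.5079 0.6146 0.6648] y [-0.213  -0.1632 -0.1119]
top tall_glass 0.6 1364 1373
  pct z [0.0047 0.0742 0.1294] x [0.5576 0.5937 0.6191] y [0.1901 0.2337 0.2526]
top teapot 0.94 3633 3643
  pct z [0.0843 0.1135 0.143 ] x [0.5496 0.6265 0.7301] y [-0.0179  0.0348  0.0874]
top short_glass none
side strainer_handle 0.59 2835 2848
  pct z [0.0244 0.0552 0.0723] x [0.5069 0.6237 0.6664] y [-0.2159 -0.1572 -0.1142]
side tall_glass 0.88 2026 2031
  pct z [0.0062 0.0917 0.1273] x [0.559  0.5843 0.6211] y [0.1857 0.1992 0.2504]
side teapot 0.68 4194 4213
  pct z [0.057  0.1056 0.1383] x [0.5369 0.6138 0.7304] y [-0.0283  0.0131  0.0669]
side short_glass 0.61 2006 2018
  pct z [0.0081 0.0539 0.0812] x [0.724  0.7551 0.7942] y [-0.1584 -0.1242 -0.0901]
```

View pics/top0.png

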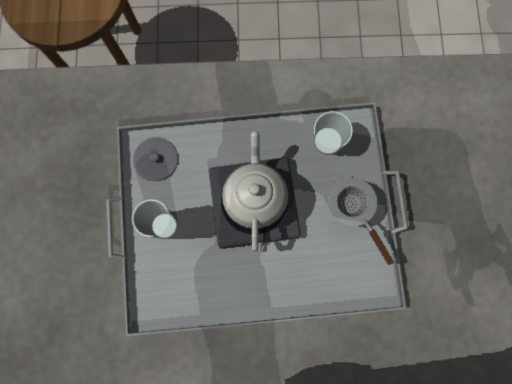

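View pics/side0.png

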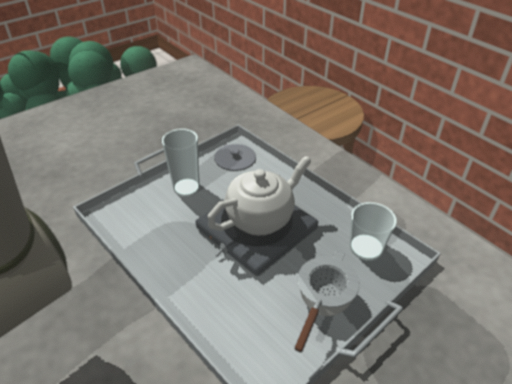

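The top view shows the strainer at about (203,351), its handle running to (262,392), the teapot at (195,256) and the tall glass mouth at (218,151). The side view agrees: strainer (293,325), brown handle (330,306), tall glass rim (140,180). Next I'll measure the handle line, the strainer's ring and the glass rim.

```bash
cat >> h.py <<'E'
from scipy.optimize import least_squares
def circ(P):
    s=least_squares(lambda p:np.hypot(P[:,0]-p[0],P[:,1]-p[1])-p[2],[*P[:,:2].mean(0),.035],loss="soft_l1",f_scale=.002)
    return s.x,np.abs(s.fun).mean()
def brown(f):
    m=finder.masks_of(f["cam"],"strainer")
    b=f["frame"].astype(int);k=(b[...,0]>b[...,2]*1.5)&(b[...,0]>30)
    k&=cv2.dilate(m[0]["pixels"].astype(np.uint8),np.ones((9,9)))>0
    return k
def grab(c):
    f=vision.grab_frame(c);f["cam"]=c;return f
E
python3 - <<'E'
from h import *
np.set_printoptions(precision=4,suppress=True)
for c in("top","side"):
    f=grab(c);k=brown(f);P=cloud(f,k);P=P[(P[:,2]>.055)&(P[:,2]<.08)]
    mu=P.mean(0);u,s,v=np.linalg.svd(P-mu);d=v[0]*np.sign(v[0,0]);t=(P-mu)@d
    print(c,"handle",k.sum(),mu,d,"yaw",np.degrees(np.arctan2(d[1],d[0])),"ends",mu+d*np.percentile(t,1),mu+d*np.percentile(t,99),"ztop",np.percentile(P[:,2],[10,50,90]))
    P=cloud(f);Q=P[(np.hypot(P[:,0]-.617,P[:,1]+.157)<.056)&(P[:,2]>.046)&(P[:,2]<.062)]
    r=np.hypot(Q[:,0]-.617,Q[:,1]+.157);print("  ring",len(Q),np.median(Q[:,2]),circ(Q[r>.042]))
    P=cloud(f);Q=P[(np.hypot(P[:,0]-.589,P[:,1]-.2195)<.045)&(P[:,2]>.118)&(P[:,2]<.138)]
    print("  rim",len(Q),np.percentile(Q[:,2],[5,50,95]),circ(Q))
    m=finder.mark_of(c,"tall_glass_rim");print("  ",m[0]["location"])
for q in("strainer","tall_glass_rim"):
    pass
E
```

```text
top handle 197 [ 0.5286 -0.1981  0.0716] [0.889  0.4579 0.0012] yaw 27.250655517330774 ends [ 0.4991 -0.2133  0.0716] [ 0.5589 -0.1825  0.0716] ztop [0.0693 0.0716 0.0738]
  ring 1308 0.055410707868370046 (array([ 0.6184, -0.1547,  0.0451]), np.float64(0.0020780627900992073))
  rim 284 [0.119  0.1268 0.13  ] (array([0.5886, 0.2215, 0.0321]), np.float64(0.0008600558008833958))
   [219.6, 148.9]
side handle 285 [ 0.5288 -0.2035  0.0713] [ 0.8882  0.4594 -0.005 ] yaw 27.348594385696934 ends [ 0.5    -0.2184  0.0715] [ 0.5603 -0.1872  0.0711] ztop [0.0701 0.0713 0.0726]
  ring 1794 0.055426746779848934 (array([ 0.6195, -0.1565,  0.0452]), np.float64(0.001897305602317047))
  rim 355 [0.1188 0.1242 0.1279] (array([0.5904, 0.2174, 0.032 ]), np.float64(0.0009964868083719113))
   [140.9, 179.0]
```

```bash
cat >> h.py <<'E'
from scipy.spatial.transform import Rotation as R
def q(yaw,flip):
    a=np.radians(yaw)+np.pi*flip;c,s=np.cos(a),np.sin(a)
    return R.from_matrix(np.array([[c,s,0],[s,-c,0],[0,0,-1.]])).as_quat()
Y0=27.3;G0=np.array([.5287,-.2008,.0663]);RIM=np.array([.5895,.2195,.1275])
def down(p,z):return np.array([p[0],p[1],z+.155])
def final(y):a=np.radians(y);return RIM[:2]-.101*np.array([np.cos(a),np.sin(a)])
E
python3 - <<'E'
from h import *
np.set_printoptions(precision=3,suppress=True)
for flip in(0,1):
    print(env.ik(down(G0,.0663),q(Y0,flip)),env.ik(down(G0,.255),q(Y0,flip)))
    for y in(10,20,30):print(y,final(y),env.ik(down(final(y),.186),q(y,flip)))
print(R.from_quat(monitor.get_ee_rot()).as_matrix())
E
```

```text
[-0.57   0.605  1.574 -0.     0.963  0.524] [-0.57   0.399  1.363 -0.     1.38   0.524]
10 [0.49  0.202] [ 0.17   0.382  1.575 -0.     1.185  1.566]
20 [0.495 0.185] [ 0.136  0.378  1.581 -0.     1.183  1.358]
30 [0.502 0.169] [ 0.103  0.381  1.576 -0.     1.185  1.151]
[-0.57   0.605  1.574 -0.     0.963 -2.617] [-0.57   0.399  1.363 -0.     1.38  -2.617]
10 [0.49  0.202] [ 0.17   0.382  1.575 -0.     1.185 -1.576]
20 [0.495 0.185] [ 0.136  0.378  1.581 -0.     1.183 -1.784]
30 [0.502 0.169] [ 0.103  0.381  1.576 -0.     1.185 -1.991]
[[ 0.931  0.365 -0.   ]
 [ 0.365 -0.931  0.   ]
 [ 0.    -0.    -1.   ]]
```

Run:
```python
from h import *
np.set_printoptions(precision=4,suppress=True)
o=q(Y0,0)
env.reach(down(G0,.20),o)
print(env.movel(down(G0,.0663),velocity=.1,guard=8))
env.close_gripper(60)
print(monitor.get_position(),monitor.get_finger_gap(),monitor.get_gripper_force(),monitor.get_contact_force(),monitor.get_clock())
p=monitor.get_position()
env.movel(p+[0,0,.06],velocity=.06)
print(monitor.get_contact_force(),monitor.get_ft_torque(),monitor.get_gripper_force(),monitor.get_clock())
f=grab("top");g=grab("side")
cv2.imwrite("pics/lift.png",cv2.hconcat([f["frame"][100:330,200:430],g["frame"][100:330,200:430]])[...,::-1])
```

```text
False
[ 0.5287 -0.2008  0.2213] 0.1221315966273641 58.74041497707367 [-0.2154 -0.0113  1.0683] 5.5833
[ 0.2607 -0.2096 -0.525 ] [-0.0087  0.0459  0.0328] 58.6078816652298 6.7333
```

View pics/lift.png

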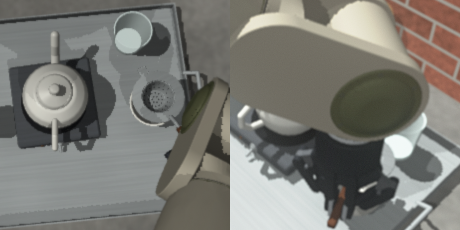

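The left crop (top view) shows the strainer raised off the bowl at about (100,157), held by the gripper. In the right crop (side view) the arm hides most of it. I'll lift higher, check the tilt and carry it over.

```bash
cat >> h.py <<'E'
def basket(f,xy,z,rmax=.058):
    """ring top points near expected centre: plane tilt + circle"""
    P=cloud(f);r=np.hypot(P[:,0]-xy[0],P[:,1]-xy[1])
    Q=P[(r<rmax)&(r>.034)&(abs(P[:,2]-z)<.02)]
    A=np.c_[Q[:,:2]-xy,np.ones(len(Q))];w=np.ones(len(Q),bool)
    for _ in range(4):
        c=np.linalg.lstsq(A[w],Q[w,2],rcond=None)[0];w=abs(A@c-Q[:,2])<.004
    C,e=circ(Q[w&(np.hypot(*(Q[:,:2]-xy).T)>.042)])
    return dict(n=int(w.sum()),slope=c[:2],z=c[2],circ=C,err=e)
E
python3 - <<'E'
from h import *
np.set_printoptions(precision=4,suppress=True)
d=.101*np.array([np.cos(np.radians(Y0)),np.sin(np.radians(Y0))])
env.movel(down(G0,.262),velocity=.12)
for c in("top","side"):
    print(c,basket(grab(c),G0[:2]+d,.252))
e=final(Y0)
env.movel(down(e,.262),velocity=.12); env.hold(.3)
for c in("top","side"):
    f=grab(c);cv2.imwrite(f"pics/{c}_carry.png",f["frame"][...,::-1]);
    try:print(c,basket(f,e+d,.252))
    except Exception as x:print(c,x)
    for n in("strainer","strainer_handle","tall_glass_rim"):
        m=finder.mark_of(c,n);print(n,[(np.round(x["location"],1),round(x["p"],2)) for x in m[:1]])
print(monitor.get_position(),monitor.get_gripper_force(),monitor.get_clock())
a,b=[cv2.imread(f"pics/{c}_carry.png") for c in("top","side")]
cv2.imwrite("pics/carry.png",cv2.hconcat([a[80:380,60:420],b[0:300,60:420]]))
E
```

```text
top {'n': 1521, 'slope': array([-0.0117, -0.0057]), 'z': np.float64(0.2498535558225027), 'circ': array([ 0.6191, -0.1533,  0.0454]), 'err': np.float64(0.0020201885186097433)}
side {'n': 192, 'slope': array([-0.0094, -0.0213]), 'z': np.float64(0.24865514355338392), 'circ': array([ 0.6198, -0.1533,  0.0466]), 'err': np.float64(0.0015371481283398265)}
top {'n': 826, 'slope': array([-0.0147, -0.0073]), 'z': np.float64(0.2508342927528344), 'circ': array([0.5918, 0.2208, 0.0441]), 'err': np.float64(0.0023955417798237092)}
strainer [(array([210.1, 135.9]), 0.73)]
strainer_handle []
tall_glass_rim []
side {'n': 474, 'slope': array([-0.009 , -0.0016]), 'z': np.float64(0.2502355798712623), 'circ': array([0.5906, 0.2193, 0.0461]), 'err': np.float64(0.002494040085488054)}
strainer [(array([ 95.8, 175.1]), 0.97)]
strainer_handle [(array([102.3, 136.2]), 0.64)]
tall_glass_rim [(array([138.8, 180.8]), 0.78)]
[0.4997 0.1732 0.417 ] 58.608598709106445 12.1917
```

View pics/carry.png

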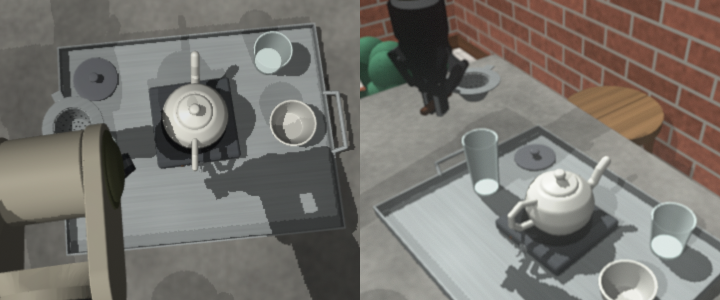

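The left crop shows the strainer over the tall glass at about (122,75), with the pot, bowl and lid undisturbed. In the right crop it hangs level above the glass rim, which is at (140,480). Tilt is about 0.015 rad and the offset under 2 mm, so I'll lower it.

Run:
```python
from h import *
np.set_printoptions(precision=4,suppress=True)
d=.101*np.array([np.cos(np.radians(Y0)),np.sin(np.radians(Y0))])
e=final(Y0)-[.0015,.0005]
env.movel(down(e,.262),velocity=.05)
env.movel(down(e,.1868),velocity=.06); env.hold(.5)
for c in("top","side"):
    f=grab(c);cv2.imwrite(f"pics/{c}_end.png",f["frame"][...,::-1]);print(c,basket(f,RIM[:2],.175))
    if c=="side":
        P=cloud(f);Q=P[(np.hypot(P[:,0]-.5895,P[:,1]-.2195)<.045)&(P[:,2]>.105)&(P[:,2]<.136)];Q=Q[Q[:,2]>.1];print("rim",len(Q),np.percentile(Q[:,2],[5,50,95]))
        cv2.imwrite("pics/end.png",cv2.resize(f["frame"][40:240,80:340,::-1],None,fx=3,fy=3)[:600,:780])
print(monitor.get_position(),monitor.get_gripper_force(),monitor.get_clock())
```

```text
top {'n': 726, 'slope': array([-0.0093, -0.0082]), 'z': np.float64(0.17549169751667493), 'circ': array([0.5908, 0.2206, 0.0444]), 'err': np.float64(0.0023318583614379143)}
side {'n': 461, 'slope': array([-0.0104, -0.0014]), 'z': np.float64(0.17476345976528537), 'circ': array([0.5899, 0.2189, 0.046 ]), 'err': np.float64(0.002368325013680229)}
rim 548 [0.1061 0.1168 0.1272]
[0.4982 0.1727 0.3418] 58.608790040016174 14.4417
```

View pics/end.png

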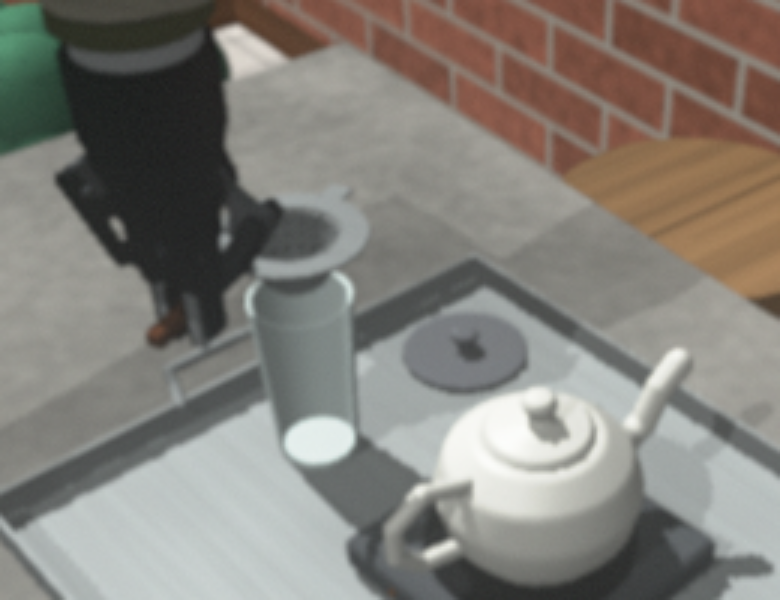

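The picture shows the strainer level, its ring at about (235,310), just above the glass mouth at (290,300), with a gap between them. The underside is at about 0.143 m and the rim at 0.128 m, so I'm handing it in.

```bash
python3 -c "
from bench import job;print(job.hand_in())"
```

```text
the job is handed in; nothing more can be done
None
```

The strainer is held level and still over the tall glass, about 15 mm above its rim and centred to within about 2 mm by camera measurement; the job is handed in, but no verdict came back.

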